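Clamp a heat sink in the soldering fixture

TASK

Clamp the grey finned heat sink that lies in the aluminium soldering fixture: with the back of a finger swing the standing steel strap over until its spring-loaded foot rests on the heat sink, then push the red cam lever all the way down so that its hook pulls the strap level and locks it. Only push, lift nothing: the heat sink stays in its nest, the other loose parts on the bench stay where they are.

Things in the scene. Friction and masses are not known exactly. Their poses are not given: they have to be found in the camera images.
- fixture: Aluminium soldering fixture fixed to the bench: base plate 96 x 178 x 12 mm (x, y, z) with a nest of low black locators (10 mm high) in its middle, a strap hinge at its -y end and a latch at its +y end. Origin: centre of the nest on the bench surface (underside of the plate). z up; +y runs from the strap's hinge to the cam lever; x lies along both hinge axes.
- strap (a joint): Hinge angle of the steel clamp strap (rad): 0 = level (locked), grows as its free end rises, pi/2 upright, stop at 1.8; starts 1.45 to 1.72. A point s from the hinge lies at strap_hinge + s*(cos along fixture +y, sin up). Friction holds it standing; well past upright it sinks over slowly by itself. Unlocked it rests at about 0.045; the hook catches its pin only below about 0.065.
- lever (a joint): Hinge angle of the cam lever (rad): 0 = fully down, locked, at its stop; grows as the handle rises; stop at 1.15; starts raised, 1.02 to 1.12. The handle's centre line points from lever_pivot along (cos(q+0.05) along fixture +y, sin(q+0.05) up): steep, leaning away from the strap; it is pushed outward (+y) and down. Stays where it is left; moving it takes under 4 N at its end.
- plunger (a joint): Compression of the spring plunger that carries the pressure foot in the strap (m): 0 free, about 0.002 when the clamp is locked; about 8 N then, 4 N at first touch.
- strap_hinge (a point): Axis of the strap hinge at mid-width: 65 mm from the fixture origin along -y, 57.5 mm above the bench; yoke cheeks 44 mm wide over all, up to 67.5 mm high. The strap is a bar 28 mm wide, 7 mm thick (3.5 mm either side of the line through this axis), solid to 92 mm from here, then forked by a 14 mm slot to its end at 139 mm; 0.15 kg.
- strap_pin (a point): Centre of the cross pin (8 mm thick, 36 mm long) in the fork at the strap's free end, 133 mm from the hinge axis. If the lever is already down, its hook is in the way of this pin and the strap cannot come down.
- strap_push (a point): Point on the strap's outer face (upper when level) 75 mm from the hinge, on the solid part, for the last of the swing; a collar at 65 mm stands 2.5 mm proud. While the strap stands, push nearer its free end, so that it does not lean on the gripper's body. With the lever up, its hook stands up to 12 mm above the lying strap through the slot, beyond 92 mm from the hinge: keep off there.
- plunger_pad (a point): Centre of the lower face of the plunger's black rubber pressure foot (16 mm wide, 32 mm long along the strap, to bridge the fins), 65 mm from the hinge, 20 mm below the strap's centre line.
- lever_pivot (a point): Pivot axis of the cam lever: 68 mm from the fixture origin along +y, 27.5 mm above the bench.
- lever_end (a point): Middle of the upper (strap-side) face of the red grip near its end, 85 mm from the pivot, 5.5 mm above the handle's centre line. The grip is 16 mm wide, 11 mm thick and reaches from 44 to 101 mm from the pivot.
- sink_center (a point): Centre (half-way up) of the grey finned heat sink 60 x 45 x 28 mm (loose, about 0.1 kg) lying in the nest, fins up, long side across the strap; its top is 40 mm above the bench.
- next_sink: Bystander: a second heat sink like it, 45 x 60 x 28 mm, loose on the bench beside the fixture. Origin: centre of its underside.
- relay: Bystander: beige plug-in relay 29 x 50 x 23 mm lying loose beside the fixture. Origin: centre of its underside.
- capacitor: Bystander: dark capacitor 22 x 63 x 22 mm lying loose beside the fixture. Origin: on its underside.

How it is judged (in metres and radians):
On the way, in this order (a step that is already met when the one before it is completed fails the run):
1. the strap lies over with its foot on the heat sink while the lever is still up (value of joint strap below 0.065 rad and value of joint lever above 0.8 rad and contact force between strap and work_sink above 0.3 N), for 0.1 s.
2. the cam lever is pushed fully down and its hook has pulled the strap level (value of joint lever below 0.08 rad and value of joint strap below 0.018 rad), for 0.2 s.
At the end, for the whole second after the job is handed in: lever within 0.08 rad of its stop, strap within 0.018 rad of level, plunger compressed by more than 1.2 mm and pressing the heat sink with more than 4 N, heat sink flat in the nest within 6 mm of its middle (all of step 2 and value of joint plunger above 0.0012 m and contact force between strap and work_sink above 4 N and horizontal distance between sink_center and fixture below 0.006 m and z of sink_center in the frame of fixture below 0.029 m); the robot touches nothing.
It fails at once if the heat sink is lifted or pulled out of its nest (distance of sink_center from where it was at the start of the episode above 0.008 m).
It fails at once if a bystander is shoved or lifted (distance of any of next_sink, relay, capacitor from where it was at the start of the episode above 0.015 m).
It also fails if it takes over 42 s, if anything falls off the work surface, if the arm or the gripper's body presses on something with over 40 N, if the wrist force passes 120 N, or if a joint passes its speed limit or range.

ROBOT

A 6-joint arm with a two-finger parallel gripper is mounted at the origin on a cart in front of the work surface, level with it; the furniture and walls round the work are solid. World frame = base frame: x ahead of the robot, y to its left, z up, the work surface at z = 0. Lengths are in mm, angles in degrees, forces in N, time in s.
With the tool pointing down it reaches from about 300 to 850 mm from the base axis. Payload 4.2 kg.
Tool frame: the origin (TCP) lies between the finger pads; the fingertips stand 11 mm ahead of it and the grasp point (between the pads) lies 8 mm behind it (env.tips_ahead is the distance from the TCP to the fingertips, in mm); z points along the fingers, y is the line along which they close (so a half turn about z gives the same grasp; the last joint's range is limited). The gripper opens to 91 mm and grips with 3 to 60 N. Pads are 32 mm wide; open, the fingers measure 118 mm over their backs; the gripper's body (76 mm by 178 mm) begins 60 mm behind the grasp point.
Start: joints at [-73.109, 18.312, 89.639, -0, 72.044, -1.146], TCP at [178.039, -546.76, 201.476] pointing down, gripper open.
Joint ranges: [-177.97, 177.97], [-48.28, 115.42], [12.27, 149.76], [-77.06, 257.06], [2.81, 150.46], [-146.56, 146.56]. Speed limits (degrees/s): [147.25, 147.25, 180, 180, 180, 180].

INTERFACE

Orientations are given as [roll, pitch, yaw] about the fixed x, y, z axes, in that order (R = Rz(yaw) Ry(pitch) Rx(roll)).
In Python, from workcell import env, cams gives the robot as it stands.
- The arm moves only by the tool step_arm, never from a script. Its arguments are lists of equal length, an entry for each row: "linear": the shift along the tool's x, y, z in units of 30 cm (1.0 is 30 cm), a list of three; "turn": the turn about the tool's z in units of 360 degrees (1.0 is 360 degrees). In form: {"linear": [[tx, ty, tz], ...], "turn": [turn, ...]}. A call has 1 to 20 rows; each row is the pose to reach, as a shift and turn from the pose commanded when the call began, along the tool's axes at that moment, turning the shorter way round; what a row does not reach only later rows make up. A row lasts 1/8 s, in which the tool goes at most 62.5 mm and 10.7 degrees, less where a joint would pass 70% of its speed; a pose out of reach is approached as far as the arm can. A call with a number of a shift or a turn outside -1 to 1 is refused whole. A call with a gripper value outside its range is refused whole. "fingers" is the closure, from -1 (fully open) to 1 (shut), so that 0 is half open, set as the call begins (left out, the last holds). The fingers move at their own pace and stop on an object; "force" is the grip in N (left out, the last holds). Time passes only in rows, so rows that repeat a pose let the fingers close. It gives the time, the measured TCP pose, the force, the opening and the grip force at its end, in the units of the state.
- env.state(): the state, without advancing time (a new reading comes with each control period).
- cams.grab_frame(name): name is "side" or "top"; returns a dict with "color" (384x512x3 uint8, blue, green, red), "fx", "fy", "cx", "cy" (pixels), "dist" ([k1, k2, p1, p2, k3] as OpenCV has them; the pictures are not rectified), "extrinsics" (4x4, takes a point from camera to world coordinates). Camera axes: x right, y down, z forward; pixel columns grow to the right and rows downward; lengths in mm; the calibration is good to about 2 mm. A picture is of the moment at which its call begins. There is no depth.
- env.job_done(): hands the job in; it is judged then, once.
The state is a dict: "time_s": time; "qpos": joint angles; "qvel": joint speeds; "effort": joint torques, N m; "ee_pos": TCP position; "ee_rot": TCP orientation; "force": force on the tool from outside, world axes, zero at the start; "torque": the same for the moment, N m; "gripper_width": finger opening in mm; "gripper_force": force on a finger pad.
Only numpy, scipy, OpenCV 4.12 (cv2) and the standard library are available. Lean on these libraries where they do the work, as an engineer would, in place of code of your own. Each camera call takes 0.05 s, during which the arm holds its last target. There are 200 camera calls.

## Working session

There is one attempt and no reset: what is moved stays moved. The work goes in short steps, Python scripts to look and compute and a tool call to move; the robot and the scene stay as the last step left them, time stands still between calls to the robot, and variables do not carry over. Pictures are saved under pics/ and viewed, at most 10 in all, crops included, and the job is handed in when it is done.

Besides the shell and the picture viewer there is one more tool, called after "Request:" as name(argument=value, ...) on one line, values as JSON. step_arm: Moves the arm, as the interface text tells. Its arguments: {"type":"object","properties":{"linear":{"type":"array"},"turn":{"type":"array"},"fingers":{"type":"number"},"force":{"type":"number"}},"required":["linear","turn"]}

```bash
mkdir -p pics; ls
python3 - <<'E'
from workcell import env,cams
import cv2,pickle
for n in("side","top"):
    f=cams.grab_frame(n); cv2.imwrite(f"pics/{n}0.png",f["color"]); pickle.dump(f,open(f"{n}.pkl","wb"))
    print(n,f["fx"],f["cx"],f["cy"],f["dist"],f["extrinsics"])
s=env.state();print(s["time_s"],s["ee_pos"],s["ee_rot"],s["gripper_width"])
E
```

```text
pics
side 426.0799618875611 252.43755378527695 188.59696043512815 [-0.06503338  0.          0.          0.          0.        ] [[ 9.96222069e-01 -3.52091383e-02  7.93845492e-02  4.89032926e+02]
 [-8.58405343e-02 -5.37694539e-01  8.38758598e-01 -7.07982531e+02]
 [ 1.31526711e-02 -8.42404238e-01 -5.38685537e-01  5.43321122e+02]
 [ 0.00000000e+00  0.00000000e+00  0.00000000e+00  1.00000000e+00]]
top 496.89501036957193 255.76704768453428 183.85896963762568 [-0.10371024  0.          0.          0.          0.        ] [[ 6.59875504e-03 -9.92864036e-01  1.19069147e-01  4.70212205e+02]
 [-9.99332236e-01 -1.08268675e-02 -3.48978628e-02  3.05553290e+01]
 [ 3.59379788e-02 -1.18759354e-01 -9.92272481e-01  9.59078327e+02]
 [ 0.00000000e+00  0.00000000e+00  0.00000000e+00  1.00000000e+00]]
0.1 [ 177.87321378 -546.30676106  200.69840533] [-1.79909306e+02 -4.36823117e-04  1.80351617e+01] 91.16963065403755
```

View pics/side0.png

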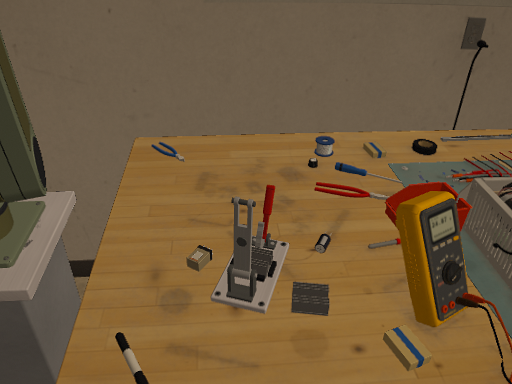

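View pics/top0.png

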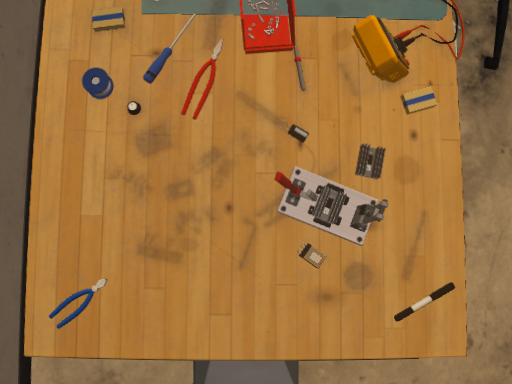

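The side view shows the strap standing (fork top near 243,200) and the red lever (268,190). The top view shows the plate at about (280–385, 167–243), with the lever end on the left and the hinge on the right.

```bash
cat > h.py <<'E'
import numpy as np,cv2
def ray(f,uv):
    K=np.array([[f["fx"],0,f["cx"]],[0,f["fy"],f["cy"]],[0,0,1]])
    p=cv2.undistortPoints(np.array(uv,float).reshape(-1,1,2),K,np.array(f["dist"]))[:,0]
    T=np.array(f["extrinsics"]); return T[:3,3],np.c_[p,np.ones(len(p))]@T[:3,:3].T
def onz(f,uv,z):
    o,d=ray(f,uv); return o+d*((z-o[2])/d[:,2])[:,None]
def proj(f,P):
    K=np.array([[f["fx"],0,f["cx"]],[0,f["fy"],f["cy"]],[0,0,1]]);T=np.linalg.inv(f["extrinsics"])
    return cv2.projectPoints(np.array(P,float).reshape(-1,1,3),cv2.Rodrigues(T[:3,:3])[0],T[:3,3],K,np.array(f["dist"]))[0][:,0]
E
python3 - <<'E'
from h import *
import pickle
f=pickle.load(open("top.pkl","rb"));im=f["color"]
hsv=cv2.cvtColor(im,cv2.COLOR_BGR2HSV)
m=((hsv[...,1]<60)&(hsv[...,2]>110)).astype(np.uint8)*255
r=np.zeros_like(m);r[155:250,265:400]=m[155:250,265:400]
cs=cv2.findContours(r,cv2.RETR_EXTERNAL,cv2.CHAIN_APPROX_SIMPLE)[0]
c=max(cs,key=cv2.contourArea);q=cv2.boxPoints(cv2.minAreaRect(c));print(cv2.contourArea(c),q)
P=onz(f,q,12);print(P.round(1),[np.linalg.norm(P[i]-P[i-1]).round(1) for i in range(4)],P.mean(0))
s=pickle.load(open("side.pkl","rb"))
a=cv2.resize(im[150:260,260:410],None,fx=4,fy=4,interpolation=cv2.INTER_CUBIC)
for i in range(4): cv2.circle(a,tuple(((q[i]-[260,150])*4).astype(int)),3,(0,0,255),-1)
cv2.imwrite("pics/t1.png",a)
cv2.imwrite("pics/s1.png",cv2.resize(s["color"][175:325,180:340],None,fx=4,fy=4,interpolation=cv2.INTER_CUBIC))
E
```

```text
3266.5 [[277.069   210.82758]
 [294.79312 166.51724]
 [378.75864 200.10345]
 [361.03452 244.41379]]
[[ 532.4  -43.9   12. ]
 [ 618.5  -78.1   12. ]
 [ 554.7 -242.1   12. ]
 [ 469.  -205.7   12. ]] [np.float64(173.8), np.float64(92.7), np.float64(176.0), np.float64(93.1)] [ 543.63078814 -142.45675409   12.        ]
```

View pics/t1.png

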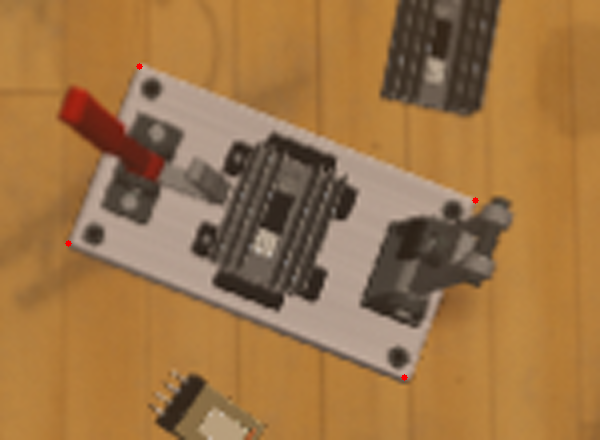

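View pics/s1.png

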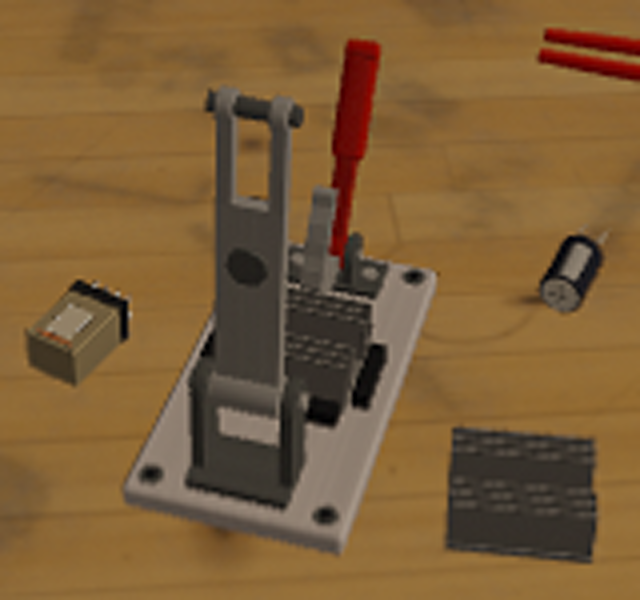

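The box corners fit the plate (about 175 x 93 mm against 178 x 96). Next I work out the strap and lever angles, and a helper that turns fixture coordinates into move units.

```bash
cat >> h.py <<'E'
O=np.array([543.,-142.5]);yaw=-21.3;c,s_=np.cos(np.radians(yaw)),np.sin(np.radians(yaw))
X=np.array([c,s_,0]);Y=np.array([-s_,c,0])
def W(p): return np.array([*(O+p[0]*X[:2]+p[1]*Y[:2]),p[2]])   # fixture->world
def F(w): d=np.array([*(np.array(w[:2])-O),0]); return np.array([d@X,d@Y,w[2]])
def onplane(f,uv,x=0):
    o,d=ray(f,uv);P=o+d*((x-(o-W((0,0,0)))@X)/(d@X))[:,None];return np.array([F(p) for p in P])
def shift(world,pos,yawdeg):  # units for tool-down pose
    a=np.radians(yawdeg);d=np.array(world)-pos
    return np.array([d@[np.cos(a),np.sin(a),0],d@[np.sin(a),-np.cos(a),0],-d[2]])/300
E
python3 - <<'E'
from h import *
import pickle
t=pickle.load(open("top.pkl","rb"));s=pickle.load(open("side.pkl","rb"))
def mid(f,uv2,h):  # two views triangulate
    pass
def tri(a,b):
    o1,d1=ray(t,a);o2,d2=ray(s,b);d1=d1[0];d2=d2[0]
    k=np.linalg.lstsq(np.c_[d1,-d2],o2-o1,rcond=None)[0];p,q=o1+k[0]*d1,o2+k[1]*d2
    return F((p+q)/2).round(1),np.linalg.norm(p-q).round(1)
T=lambda u,v:(260+u/4,150+v/4);S=lambda u,v:(180+u/4,175+v/4)
pin=tri(T(487,242),S(255,107));lev=tri(T(75,106),S(363,45))
print("pin",pin,"lever end",lev)
p=pin[0];print("strap",np.arctan2(p[2]-57.5,p[1]+65),np.hypot(p[2]-57.5,p[1]+65))
p=lev[0];print("lever",np.arctan2(p[2]-27.5,p[1]-68)-.05,np.hypot(p[2]-27.5,p[1]-68))
print("nest sink",F(onz(t,[T(275,208)],40)[0]).round(1), "W",W((0,0,0)))
print(shift(W((0,-128,171)),[178.04,-546.76,201.5],18.03))
E
```

```text
pin (array([  1.1, -55.9, 191.5]), np.float64(2.8)) lever end (array([  1.9, 112.4, 117. ]), np.float64(2.4))
strap 1.502989988227118 134.3086371012676
lever 1.0602821005564513 99.90800768707182
nest sink [ 3.1  5.4 40. ] W [ 543.  -142.5    0. ]
[ 1.30346129 -0.57479665  0.10166667]
```

The readings fit: pin radius 134 mm (strap about 1.50 rad), lever end radius 100 mm (lever about 1.06 rad). Now the approach.

Request:
step_arm(linear=[[0.14,-0.06,0],[0.3,-0.13,0],[0.46,-0.2,0],[0.62,-0.27,0],[0.78,-0.34,0],[0.94,-0.42,0],[1.0,-0.45,0],[1.0,-0.45,0]], turn=[0.02,0.045,0.07,0.09,0.109,0.109,0.109,0.109], fingers=1, force=20)

```text
time_s: 1.1
ee_pos: [422.0, -324.5, 201.1]
ee_rot: [-180.0, 0.0, -21.0]
force: [0.6, -0.2, -1.2]
gripper_width: 14.3
gripper_force: 0.0
```

```bash
cat > st.py <<'E'
from h import *
from workcell import env
import sys
s=env.state();print(s["time_s"],s["ee_pos"].round(1),s["ee_rot"].round(1),s["gripper_width"],s["force"].round(1),"F",F(s["ee_pos"]).round(1))
for a in sys.argv[1:]:
    print(a,shift(W(eval(a)),s["ee_pos"],s["ee_rot"][2]).round(3))
E
python3 st.py "(0,-128,171)"
```

```text
1.1 [ 422.  -324.5  201.1] [-180.    0.  -21.] 14.288510356341625 [ 0.6 -0.2 -1.2] F [ -46.6 -213.5  201.1]
(0,-128,171) [ 0.157 -0.284  0.1  ]
```

Request:
step_arm(linear=[[0.08,-0.1,0.05],[0.155,-0.24,0.1],[0.155,-0.34,0.1],[0.155,-0.36,0.1],[0.155,-0.36,0.1]], turn=[0,0,0,0,0])

```text
time_s: 1.72
ee_pos: [503.3, -242.6, 171.6]
ee_rot: [179.9, -0.0, -21.2]
force: [0.1, -0.2, -0.5]
gripper_width: 0.0
gripper_force: 0.0
```

```bash
python3 st.py
python3 - <<'E'
from workcell import cams
import cv2,pickle,numpy as np
s=cams.grab_frame("side");t=cams.grab_frame("top")
a=cv2.resize(s["color"][120:330,150:350],None,fx=2,fy=2);b=cv2.resize(t["color"][120:330,240:440],None,fx=2,fy=2)
cv2.imwrite("pics/a2.png",np.hstack([a,b]))
E
```

```text
1.725 [ 503.3 -242.6  171.6] [179.9  -0.  -21.2] 0.04627688573698537 [ 0.1 -0.2 -0.5] F [  -0.6 -107.7  171.6]
```

View pics/a2.png

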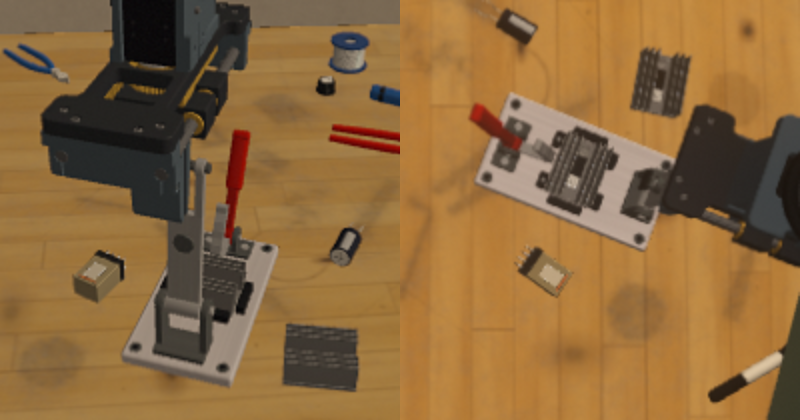

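The closed fingers stand behind the upright strap, in line with it. I push it over along its arc to about 40°.

Request:
step_arm(linear=[[0,-0.05,0],[0,-0.09,0],[0,-0.115,0],[0,-0.14,0.005],[0,-0.16,0.009],[0,-0.18,0.013],[0,-0.205,0.017],[0,-0.23,0.03],[0,-0.255,0.046],[0,-0.28,0.064],[0,-0.3,0.084],[0,-0.32,0.108],[0,-0.336,0.129],[0,-0.336,0.129]], turn=[0,0,0,0,0,0,0,0,0,0,0,0,0,0])

```text
time_s: 3.58
ee_pos: [540.0, -147.2, 132.0]
ee_rot: [180.0, 0.1, -21.2]
force: [-0.2, 0.2, -0.5]
gripper_width: 0.3
gripper_force: 0.0
```

```bash
cat > look.py <<'E'
from workcell import cams
import cv2,numpy as np,sys
s=cams.grab_frame("side");t=cams.grab_frame("top")
a=cv2.resize(s["color"][120:330,150:350],None,fx=2,fy=2);b=cv2.resize(t["color"][120:330,240:440],None,fx=2,fy=2)
cv2.imwrite(sys.argv[1],np.hstack([a,b]))
E
python3 st.py; python3 look.py pics/a3.png
```

```text
3.575 [ 540.  -147.2  132. ] [ 1.80e+02  1.00e-01 -2.12e+01] 0.3254560401399661 [-0.2  0.2 -0.5] F [ -1.   -5.5 132. ]
```

View pics/a3.png

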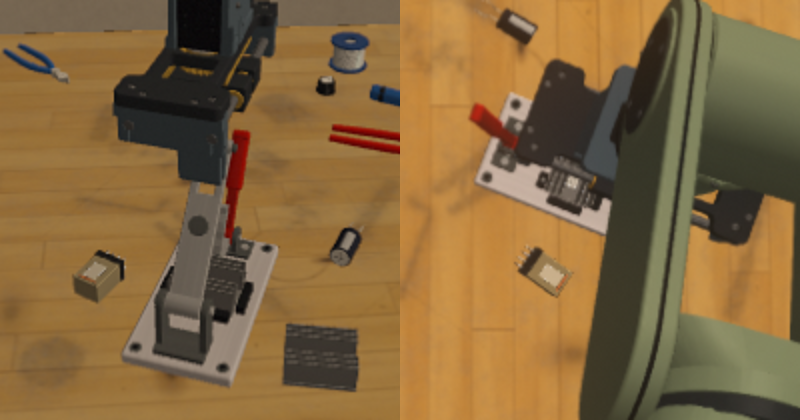

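Request:
step_arm(linear=[[0,-0.01,0.02],[0,-0.02,0.04],[0,-0.028,0.06],[0,-0.034,0.083],[0,-0.039,0.105],[0,-0.043,0.127],[0,-0.045,0.145],[0,-0.045,0.16],[0,-0.045,0.175],[0,-0.045,0.175],[0,-0.045,0.175],[0,-0.045,0.175]], turn=[0,0,0,0,0,0,0,0,0,0,0,0])

```text
time_s: 5.18
ee_pos: [545.4, -135.1, 80.5]
ee_rot: [180.0, -0.0, -21.2]
force: [-0.1, 0.4, 1.0]
gripper_width: 0.2
gripper_force: 0.0
```

```bash
python3 st.py; python3 look.py pics/a4.png
```

```text
5.175 [ 545.4 -135.1   80.5] [180.   -0.  -21.2] 0.23838632138756177 [-0.1  0.4  1. ] F [-0.4  7.7 80.5]
```

View pics/a4.png

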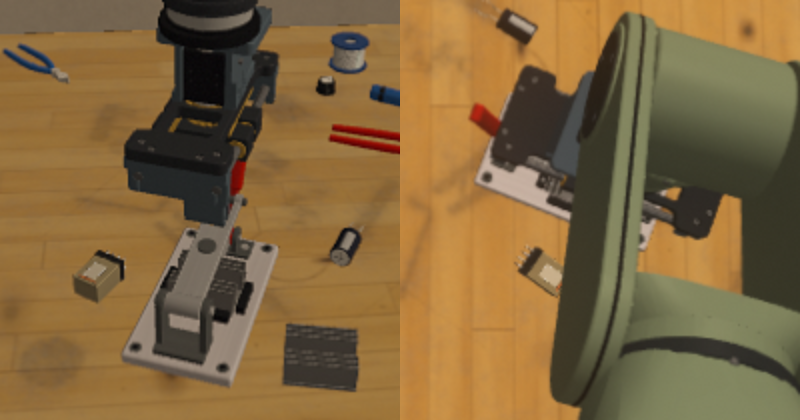

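The strap is nearly down, with its pin at (243,202), and the lever is still up. I lower the last few millimetres gently.

Request:
step_arm(linear=[[0,0,0.004],[0,0,0.008],[0,0,0.012],[0,0,0.014],[0,0,0.014]], turn=[0,0,0,0,0])

```text
time_s: 5.9
ee_pos: [545.2, -135.1, 76.0]
ee_rot: [180.0, 0.0, -21.2]
force: [0.2, 0.6, -0.5]
gripper_width: 0.4
gripper_force: 0.0
```

Request:
step_arm(linear=[[0,0,0.003],[0,0,0.006],[0,0,0.009],[0,0,0.009],[0,0,0.009]], turn=[0,0,0,0,0])

```text
time_s: 6.52
ee_pos: [545.3, -135.1, 73.3]
ee_rot: [180.0, -0.0, -21.2]
force: [-0.2, -0.1, 0.7]
gripper_width: 0.4
gripper_force: 0.0
```

Request:
step_arm(linear=[[0,0,0.003],[0,0,0.006],[0,0,0.006],[0,0,0.006]], turn=[0,0,0,0])

```text
time_s: 7.02
ee_pos: [545.3, -135.1, 71.6]
ee_rot: [180.0, -0.0, -21.2]
force: [-0.1, 1.0, 0.0]
gripper_width: 0.2
gripper_force: 0.0
```

```bash
python3 st.py
python3 - <<'E'
from workcell import cams,env
from h import *
print(env.tips_ahead)
s=cams.grab_frame("side")
im=s["color"].copy()
hg=(0,-65,57.5)
for q,col in((0.03,(0,0,255)),(0.15,(0,255,0))):
    p=proj(s,[W((18,-65+133*np.cos(q),57.5+133*np.sin(q)))])[0]; print(q,p)
a=cv2.resize(im[170:300,200:310],None,fx=4.5,fy=4.5,interpolation=cv2.INTER_CUBIC)
cv2.imwrite("pics/a5.png",a)
E
```

```text
7.025 [ 545.3 -135.1   71.6] [180.   -0.  -21.2] 0.18267763857028346 [-0.1  1.   0. ] F [-0.6  7.7 71.6]
11.0
0.03 [271.49061537 225.27302809]
0.15 [271.62451542 218.82543744]
```

View pics/a5.png

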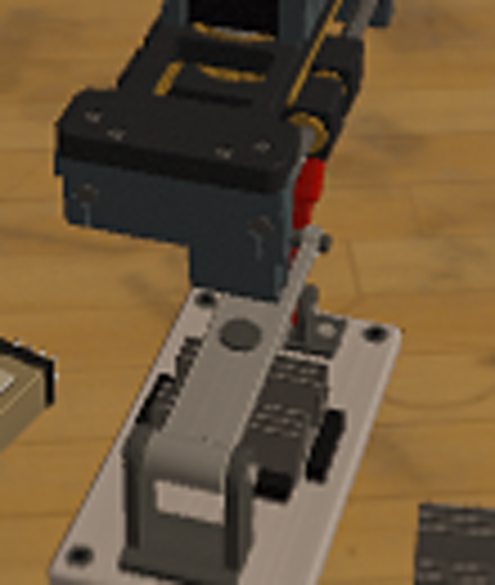

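Run:
```python
from h import *
import pickle
s=pickle.load(open("side.pkl","rb"))
for n,p in dict(collar=(0,0,66.5),f_near=(0,-6,60.6),f_front=(0,21,60.6),tcp0=(0,7.7,60.6),up=(0,-6,75)).items(): print(n,((proj(s,[W(p)])[0]-[200,170])*4.5).round())
for x in(-16,16):print(x,((proj(s,[W((x,-6,60.6))])[0]-[200,170])*4.5).round())
```

```text
collar [233. 333.]
f_near [229. 354.]
f_front [248. 312.]
tcp0 [239. 332.]
up [229. 325.]
-16 [189. 346.]
16 [269. 363.]
```

Run:
```python
from h import *
import pickle
s=pickle.load(open("side.pkl","rb"))
for x in(-16,16):
  for y in(-13.5,0):
    for z in (160.6,180,190):print(x,y,z,((proj(s,[W((x,-107.7+y,z))])[0]-[150,120])*2).round())
im=cv2.imread("pics/a5.png")
a=cv2.imread("pics/a2.png")[140:260,100:230];b=cv2.imread("pics/a3.png")[110:230,90:260]
cv2.imwrite("pics/c.png",np.hstack([cv2.resize(a,(390,360)),cv2.resize(b,(400,360))]))
```

```text
-16 -13.5 160.6 [134. 247.]
-16 -13.5 180 [133. 225.]
-16 -13.5 190 [132. 213.]
-16 0 160.6 [140. 235.]
-16 0 180 [140. 213.]
-16 0 190 [139. 202.]
16 -13.5 160.6 [178. 256.]
16 -13.5 180 [178. 234.]
16 -13.5 190 [177. 222.]
16 0 160.6 [184. 244.]
16 0 180 [184. 222.]
16 0 190 [184. 210.]
```

View pics/c.png

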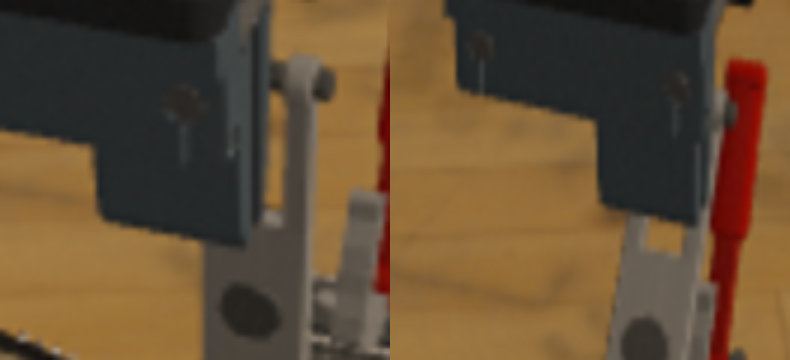

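The finger's lower edge appears about 30 mm above the nominal tip height. There was also no contact force, so the strap has sunk over by itself (pin at about (271.6,223.3), 0.045–0.065 rad). I rise, turn 90° so the body is narrow along the fixture, then touch the strap to find where the tip really is.

Request:
step_arm(linear=[[0,0,-0.08],[0,0,-0.16],[0,0,-0.16],[0,0,-0.16],[0,0,-0.16],[0,0,-0.16],[0,0,-0.16],[0,0,-0.16],[0,0,-0.16],[0,0,-0.16],[0,0,-0.16],[0,0,-0.16],[0,0,-0.16]], turn=[0,0,-0.025,-0.05,-0.075,-0.1,-0.125,-0.15,-0.175,-0.2,-0.225,-0.25,-0.25])

```text
time_s: 8.7
ee_pos: [545.3, -135.1, 119.6]
ee_rot: [180.0, 0.0, 68.7]
force: [0.9, -1.1, -1.1]
gripper_width: 0.3
gripper_force: 0.0
```

```bash
python3 st.py "(0,8,90)"
python3 - <<'E'
from workcell import cams
from h import *
import pickle
s=cams.grab_frame("side");pickle.dump(s,open("side2.pkl","wb"))
cv2.imwrite("pics/a6.png",cv2.resize(s["color"][110:300,190:320],None,fx=3,fy=3,interpolation=cv2.INTER_CUBIC))
for p in((-16,0,108),(16,0,108)):
  print(proj(s,[W((p[0],p[1]-6,p[2]))]).round(1))
E
```

```text
8.7 [ 545.3 -135.1  119.6] [180.    0.   68.7] 0.26948505262171524 [ 0.9 -1.1 -1.1] F [ -0.6   7.8 119.6]
(0,8,90) [0.001 0.002 0.099]
[[241.9 225.2]]
[[260.4 228.8]]
```

View pics/a6.png

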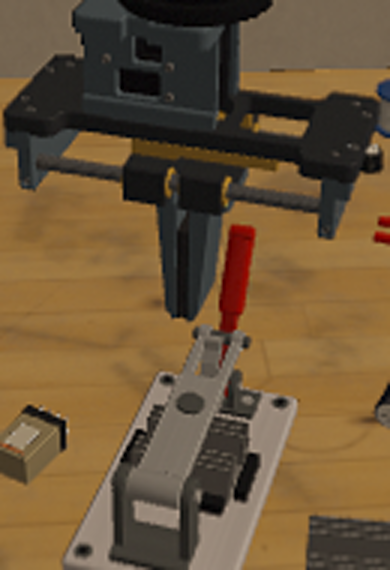

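The strap lies over (pin at about (271.7,224)), the hook stands in the slot, and the lever is up. The blue block seen earlier was the body's end plate. The fingertip is at about (250,216). Now I touch down slowly.

Request:
step_arm(linear=[[0,0,0.04],[0,0,0.08],[0,0,0.11],[0,0,0.13],[0,0,0.14],[0,0,0.15],[0,0,0.15]], turn=[0,0,0,0,0,0,0])

```text
time_s: 9.62
ee_pos: [545.3, -135.1, 74.5]
ee_rot: [180.0, 0.0, 68.8]
force: [0.0, 1.3, -0.4]
gripper_width: 0.8
gripper_force: 0.0
```

```bash
python3 st.py
python3 - <<'E'
from h import *
from workcell import cams
s=cams.grab_frame("side")
cv2.imwrite("pics/a7.png",cv2.resize(s["color"][130:300,190:320],None,fx=3,fy=3,interpolation=cv2.INTER_CUBIC))
for p in((-89,-30,171.6),(89,-30,171.6),(0,-8,108.6)): print((proj(s,[W(p)])[0]-[190,110])*3)
for q in (.02,.045,.065,.1): print(q,proj(s,[W((18,-65+133*np.cos(q),57.5+133*np.sin(q)))])[0].round(1))
E
```

```text
9.625 [ 545.3 -135.1   74.5] [180.    0.   68.8] 0.7927439247854753 [ 0.   1.3 -0.4] F [-0.6  7.7 74.5]
[ 10.47655921 251.16853128]
[342.89523498 310.42010684]
[182.3363939  352.21453683]
0.02 [271.5 225.8]
0.045 [271.5 224.4]
0.065 [271.6 223.3]
0.1 [271.6 221.4]
```

Request:
step_arm(linear=[[0,0,0.004],[0,0,0.008],[0,0,0.012],[0,0,0.016],[0,0,0.016],[0,0,0.016]], turn=[0,0,0,0,0,0])

```text
time_s: 10.42
ee_pos: [545.3, -135.1, 69.7]
ee_rot: [180.0, 0.0, 68.8]
force: [0.9, -0.6, -0.2]
gripper_width: 1.0
gripper_force: 0.0
```

Run:
```python
from h import *
from workcell import cams,env
import pickle
s0=pickle.load(open("side2.pkl","rb"));s=cams.grab_frame("side");pickle.dump(s,open("side3.pkl","wb"))
ref=pickle.load(open("side.pkl","rb"))["color"]
for n,f in(("119.6",s0),("now",s)):
    h=cv2.cvtColor(f["color"],cv2.COLOR_BGR2HSV)
    m=((h[...,0]>90)&(h[...,0]<125)&(h[...,1]>60)&(h[...,2]<140)).astype(np.uint8)
    nn,l,st,_=cv2.connectedComponentsWithStats(m[150:280,235:275])
    for i in range(1,nn):
        if st[i,4]>15: print(n,"comp",st[i][:2]+[235,150],st[i][2:])
print([proj(s,[W((0,y,z))])[0].round(1).tolist() for y,z in((8,108.6),(8,58.7),(8,64),(-8,58.7))])
```

```text
[[253.5, 221.8], [253.1, 244.6], [253.1, 242.3], [250.5, 250.3]]
```

Run:
```python
from h import *
import pickle
a=pickle.load(open("side2.pkl","rb"))["color"].astype(int);b=pickle.load(open("side3.pkl","rb"))["color"].astype(int)
d=(np.abs(a-b).max(2)>25)
for u in range(240,266,2):
    r=np.where(d[180:275,u])[0]+180; print(u,r.max() if len(r) else None,end="; ")
print()
for r in range(206,256,3): print(r,a[r,250],b[r,250],b[r,256])
```

```text
240 205; 242 209; 244 230; 246 238; 248 239; 250 239; 252 240; 254 240; 256 236; 258 231; 260 227; 262 215; 264 207; 
206 [17 18 21] [16 18 18] [18 20 21]
209 [18 19 22] [48 50 50] [39 39 37]
212 [18 21 24] [25 27 31] [39 40 36]
215 [27 41 53] [15 17 19] [39 39 35]
218 [ 56 112 153] [19 20 22] [38 38 36]
221 [ 57 112 152] [18 22 25] [38 38 36]
224 [ 55 107 147] [20 22 25] [39 38 37]
227 [ 64 116 154] [18 20 22] [43 44 41]
230 [ 63 114 149] [18 20 21] [58 58 55]
233 [ 52  91 121] [17 19 21] [66 67 62]
236 [102 114 125] [19 21 24] [76 81 82]
239 [ 99 112 123] [37 40 44] [102 116 126]
242 [49 58 62] [51 59 64] [52 61 67]
245 [51 58 63] [52 59 64] [50 59 63]
248 [102 115 126] [103 116 127] [101 115 125]
251 [ 99 112 123] [ 99 111 123] [ 98 111 121]
254 [ 99 112 123] [ 99 111 123] [101 114 125]
```

Request:
step_arm(linear=[[0,0,0.004],[0,0,0.008],[0,0,0.012],[0,0,0.012]], turn=[0,0,0,0])

```text
time_s: 10.98
ee_pos: [545.2, -135.1, 66.0]
ee_rot: [-180.0, 0.0, 68.8]
force: [0.1, 0.2, 0.4]
gripper_width: 0.6
gripper_force: 0.0
```

Request:
step_arm(linear=[[0,0,0.004],[0,0,0.008],[0,0,0.008]], turn=[0,0,0])

```text
time_s: 11.35
ee_pos: [545.2, -135.1, 63.6]
ee_rot: [-180.0, 0.0, 68.8]
force: [-0.1, -0.4, 0.1]
gripper_width: 0.1
gripper_force: 0.0
```

```bash
cat > tip.py <<'E'
from h import *
from workcell import cams,env
import pickle
a=pickle.load(open("side2.pkl","rb"))["color"].astype(int);b=cams.grab_frame("side");pickle.dump(b,open("side4.pkl","wb"));b=b["color"].astype(int)
d=(np.abs(a-b).max(2)>25)
for u in list(range(240,262,2))+[268,270,272,274]:
    r=np.where(d[180:275,u])[0]+180; print(u,r.max() if len(r) else None,end="; ")
print()
for u in (271,):
    print([ (r,b[r,u].tolist(),a[r,u].tolist()) for r in range(219,230)])
E
python3 tip.py
```

```text
240 208; 242 215; 244 234; 246 241; 248 242; 250 241; 252 242; 254 241; 256 239; 258 233; 260 230; 268 207; 270 208; 272 208; 274 208; 
[(219, [55, 112, 154], [55, 112, 153]), (220, [66, 110, 146], [65, 110, 146]), (221, [108, 121, 136], [108, 122, 135]), (222, [69, 76, 81], [67, 75, 80]), (223, [44, 51, 54], [44, 51, 54]), (224, [36, 41, 42], [36, 41, 43]), (225, [25, 24, 24], [24, 25, 24]), (226, [46, 88, 122], [46, 88, 122]), (227, [62, 114, 153], [61, 113, 153]), (228, [63, 115, 154], [62, 115, 154]), (229, [65, 117, 154], [64, 116, 153])]
```

Request:
step_arm(linear=[[0,0,0.004],[0,0,0.008],[0,0,0.01],[0,0,0.01]], turn=[0,0,0,0])

```text
time_s: 11.9
ee_pos: [545.2, -135.1, 60.7]
ee_rot: [-180.0, 0.0, 68.8]
force: [-0.5, -0.2, 0.3]
gripper_width: 0.5
gripper_force: 0.0
```

Request:
step_arm(linear=[[0,0,0.004],[0,0,0.008],[0,0,0.01],[0,0,0.01]], turn=[0,0,0,0])

```text
time_s: 12.4
ee_pos: [545.2, -135.1, 57.7]
ee_rot: [-180.0, 0.0, 68.8]
force: [0.3, -0.8, 0.9]
gripper_width: 0.5
gripper_force: 0.0
```

```bash
python3 st.py; python3 tip.py
```

```text
12.4 [ 545.2 -135.1   57.7] [-180.     0.    68.8] 0.48746345776592337 [ 0.3 -0.8  0.9] F [-0.6  7.7 57.7]
240 211; 242 216; 244 239; 246 244; 248 245; 250 244; 252 245; 254 244; 256 241; 258 237; 260 231; 268 211; 270 211; 272 211; 274 212; 
[(219, [55, 113, 154], [55, 112, 153]), (220, [66, 110, 146], [65, 110, 146]), (221, [108, 122, 136], [108, 122, 135]), (222, [68, 75, 80], [67, 75, 80]), (223, [45, 52, 54], [44, 51, 54]), (224, [36, 41, 43], [36, 41, 43]), (225, [25, 24, 24], [24, 25, 24]), (226, [47, 89, 122], [46, 88, 122]), (227, [62, 114, 154], [61, 113, 153]), (228, [63, 115, 154], [62, 115, 154]), (229, [64, 117, 154], [64, 116, 153])]
```

Request:
step_arm(linear=[[0,0,0.004],[0,0,0.008],[0,0,0.01],[0,0,0.01]], turn=[0,0,0,0])

```text
time_s: 12.95
ee_pos: [545.2, -135.1, 54.7]
ee_rot: [-180.0, 0.0, 68.8]
force: [0.9, 0.9, -0.5]
gripper_width: 0.3
gripper_force: 0.0
```

Request:
step_arm(linear=[[0,0,0.004],[0,0,0.008],[0,0,0.01],[0,0,0.01]], turn=[0,0,0,0])

```text
time_s: 13.45
ee_pos: [545.5, -134.9, 52.3]
ee_rot: [180.0, -0.0, 68.8]
force: [-1.0, 1.2, 4.3]
gripper_width: 0.2
gripper_force: 2.6
```

```bash
python3 st.py; python3 tip.py
```

```text
13.45 [ 545.5 -134.9   52.3] [180.   -0.   68.8] 0.2332162185009134 [-1.   1.2  4.3] F [-0.5  8.  52.3]
240 214; 242 252; 244 247; 246 246; 248 247; 250 247; 252 248; 254 248; 256 264; 258 265; 260 251; 268 231; 270 227; 272 227; 274 215; 
[(219, [57, 113, 154], [55, 112, 153]), (220, [55, 110, 151], [65, 110, 146]), (221, [55, 113, 155], [108, 122, 135]), (222, [82, 119, 148], [67, 75, 80]), (223, [72, 83, 93], [44, 51, 54]), (224, [47, 54, 57], [36, 41, 43]), (225, [42, 48, 51], [24, 25, 24]), (226, [29, 33, 32], [46, 88, 122]), (227, [32, 47, 61], [61, 113, 153]), (228, [61, 115, 156], [62, 115, 154]), (229, [64, 118, 156], [64, 116, 153])]
```

Contact at TCP z about 53.5, so the real tips stand about 12.5 mm above the TCP. The strap has moved to about 0.02 rad with 4 N, so its foot is on the sink. Now I rise and move over to the lever.

Request:
step_arm(linear=[[0,0,-0.06],[0,0,-0.13],[0.03,0.005,-0.13],[0.1,0.005,-0.13],[0.17,0.005,-0.13],[0.21,0.005,-0.13],[0.21,0.005,-0.13]], turn=[0,0,0,0,0,0,0])

```text
time_s: 14.38
ee_pos: [569.6, -75.6, 90.3]
ee_rot: [-180.0, 0.0, 68.9]
force: [-0.4, -0.4, -0.5]
gripper_width: 0.8
gripper_force: 0.0
```

```bash
python3 st.py "(1,82.7,89.1)" "(1,97.4,81.1)" "(1,109.6,70.7)" "(1,119.6,58.2)" "(1,128.7,44.5)" "(1,134.2,33)" "(1,137.6,24.8)"; python3 tip.py|tail -1
python3 - <<'E'
from h import *
import pickle
f=pickle.load(open("side4.pkl","rb"));im=f["color"]
h=cv2.cvtColor(im,cv2.COLOR_BGR2HSV);m=((h[...,0]<8)|(h[...,0]>172))&(h[...,1]>150)
r,c=np.where(m[170:260,240:300]);print(r.min()+170,r.max()+170,c[r==r.min()].mean()+240)
print(onplane(f,[(c[r==r.min()].mean()+240,r.min()+170)],2))
E
```

```text
14.375 [569.6 -75.6  90.3] [-180.     0.    68.9] 0.8302259693818747 [-0.4 -0.4 -0.5] F [ 0.5 72.  90.3]
(1,82.7,89.1) [0.036 0.002 0.004]
(1,97.4,81.1) [0.085 0.002 0.031]
(1,109.6,70.7) [0.125 0.002 0.065]
(1,119.6,58.2) [0.159 0.002 0.107]
(1,128.7,44.5) [0.189 0.002 0.153]
(1,134.2,33) [0.207 0.002 0.191]
(1,137.6,24.8) [0.219 0.002 0.218]
[(219, [52, 110, 151], [55, 112, 153]), (220, [75, 108, 135], [65, 110, 146]), (221, [101, 112, 126], [108, 122, 135]), (222, [65, 73, 77], [67, 75, 80]), (223, [44, 51, 54], [44, 51, 54]), (224, [34, 38, 40], [36, 41, 43]), (225, [23, 22, 21], [24, 25, 24]), (226, [56, 111, 153], [46, 88, 122]), (227, [61, 113, 152], [61, 113, 153]), (228, [61, 112, 151], [62, 115, 154]), (229, [63, 115, 151], [64, 116, 153])]
185 241 273.0
[[  2.         136.21403743 105.70068026]]
```

The strap rests where it was and the lever is still up (its top is at row 185, as at the start). I push the lever along its arc.

Request:
step_arm(linear=[[0.02,0.002,0.002],[0.036,0.002,0.004],[0.054,0.002,0.013],[0.07,0.002,0.022],[0.085,0.002,0.031],[0.1,0.002,0.042],[0.113,0.002,0.054],[0.125,0.002,0.065],[0.137,0.002,0.079],[0.148,0.002,0.093],[0.159,0.002,0.107],[0.169,0.002,0.122],[0.179,0.002,0.137],[0.189,0.002,0.153],[0.198,0.002,0.172],[0.207,0.002,0.191],[0.207,0.002,0.191]], turn=[0,0,0,0,0,0,0,0,0,0,0,0,0,0,0,0,0])

```text
time_s: 16.55
ee_pos: [592.3, -18.5, 32.7]
ee_rot: [-179.9, -0.0, 68.8]
force: [0.7, -0.4, -0.6]
gripper_width: 0.6
gripper_force: 0.0
```

```bash
cat > lev.py <<'E'
from h import *
from workcell import cams
import pickle
f=cams.grab_frame("side");im=f["color"]
h=cv2.cvtColor(im,cv2.COLOR_BGR2HSV);m=(((h[...,0]<8)|(h[...,0]>172))&(h[...,1]>150))
m[:,310:]=0;m[:150]=0;m[270:]=0;m[:,:220]=0
r,c=np.where(m);print("red",len(r),r.min(),r.max(),c.min(),c.max())
for q in(0,.1,.3,.6): print(q,[proj(f,[W((x,68+d*np.cos(q+.05),27.5+d*np.sin(q+.05)))])[0].round(1).tolist() for x,d in((8,101),(8,44))])
print([(r,im[r,271].tolist()) for r in range(220,229)])
E
python3 st.py; python3 lev.py
```

```text
16.55 [592.3 -18.5  32.7] [-179.9   -0.    68.8] 0.6488340887518782 [ 0.7 -0.4 -0.6] F [  0.9 133.4  32.7]
red 74 202 241 265 279
0 [[278.2, 207.2], [271.5, 224.2]]
0.1 [[278.3, 203.5], [271.5, 222.5]]
0.3 [[278.2, 196.9], [271.4, 219.7]]
0.6 [[277.1, 189.7], [270.8, 216.8]]
[(220, [5, 12, 130]), (221, [4, 14, 127]), (222, [27, 32, 109]), (223, [86, 111, 130]), (224, [63, 72, 79]), (225, [44, 51, 53]), (226, [36, 41, 42]), (227, [24, 24, 23]), (228, [50, 89, 123])]
```

The lever is nearly down (about 0.1 rad left). I press the rest gently.

Request:
step_arm(linear=[[0.003,0,0.008],[0.006,0,0.016],[0.009,0,0.024],[0.009,0,0.028],[0.009,0,0.028]], turn=[0,0,0,0,0])

```text
time_s: 17.23
ee_pos: [593.5, -16.6, 25.0]
ee_rot: [180.0, -0.0, 68.8]
force: [1.2, 0.1, 0.9]
gripper_width: 0.5
gripper_force: 0.1
```

```bash
python3 st.py; python3 lev.py
```

```text
17.225 [593.5 -16.6  25. ] [180.   -0.   68.8] 0.5332320903644644 [1.2 0.1 0.9] F [  1.3 135.7  25. ]
red 57 206 241 265 279
0 [[278.2, 207.2], [271.5, 224.2]]
0.1 [[278.3, 203.5], [271.5, 222.5]]
0.3 [[278.2, 196.9], [271.4, 219.7]]
0.6 [[277.1, 189.7], [270.8, 216.8]]
[(220, [1, 11, 142]), (221, [5, 13, 132]), (222, [29, 36, 130]), (223, [72, 81, 111]), (224, [62, 71, 75]), (225, [44, 51, 54]), (226, [36, 41, 43]), (227, [24, 25, 23]), (228, [49, 88, 122])]
```

Close to the stop. I press on until there is a firm reaction.

Request:
step_arm(linear=[[0,0,0.004],[0,0,0.008],[0,0,0.008]], turn=[0,0,0])

```text
time_s: 17.65
ee_pos: [593.7, -16.6, 24.2]
ee_rot: [179.9, -0.0, 68.8]
force: [-2.6, 0.3, 9.7]
gripper_width: 0.2
gripper_force: 5.0
```

Request:
step_arm(linear=[[0,0,0.004],[0,0,0.008],[0,0,0.008]], turn=[0,0,0])

```text
time_s: 18.02
ee_pos: [593.9, -16.6, 23.6]
ee_rot: [179.9, -0.1, 68.8]
force: [-5.4, -0.1, 20.7]
gripper_width: 0.5
gripper_force: 10.3
```

The reaction is firm (21 N against the stop). I retreat straight up and check.

Request:
step_arm(linear=[[0,0,-0.03],[0,0,-0.1],[0,0,-0.25],[0,0,-0.4],[0,0,-0.5],[0,0,-0.5]], turn=[0,0,0,0,0,0])

```text
time_s: 18.77
ee_pos: [595.0, -16.7, 172.6]
ee_rot: [179.7, -0.1, 68.8]
force: [-0.6, 0.2, -0.5]
gripper_width: -0.1
gripper_force: 0.0
```

```bash
python3 st.py; python3 lev.py
python3 - <<'E'
from h import *
import pickle
s=pickle.load(open("side.pkl","rb"))
for q in(0,.018,.045):print(q,proj(s,[W((18,-65+133*np.cos(q),57.5+133*np.sin(q)))])[0].round(1))
E
```

```text
18.775 [595.  -16.7 172.6] [ 1.797e+02 -1.000e-01  6.880e+01] -0.13062288042939102 [-0.6  0.2 -0.5] F [  2.7 136.1 172.6]
red 130 205 241 265 279
0 [[278.2, 207.2], [271.5, 224.2]]
0.1 [[278.3, 203.5], [271.5, 222.5]]
0.3 [[278.2, 196.9], [271.4, 219.7]]
0.6 [[277.1, 189.7], [270.8, 216.8]]
[(220, [0, 9, 139]), (221, [2, 9, 129]), (222, [28, 36, 128]), (223, [70, 80, 108]), (224, [61, 69, 73]), (225, [44, 50, 53]), (226, [37, 40, 41]), (227, [25, 25, 23]), (228, [49, 89, 121])]
0 [271.4 227. ]
0.018 [271.5 225.9]
0.045 [271.5 224.4]
```

The lever held its position under 21 N. The pin dropped 2.0 px from rest, about 0.036 rad, so the strap is level within tolerance and stays there with the arm clear.

```bash
python3 -c "
from workcell import env
print(env.job_done())"
```

```text
the job is handed in; nothing more can be done
None
```

The job is handed in, though the hand-in gave no verdict: the strap lies on the heat sink within about 0.01 rad of level, estimated from the camera image, and the red lever is down at its stop, which held against a 21 N push; the plunger force, the heat sink's position and the loose parts were not measured afterwards.

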